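Rack the driver discs in size order

ROBOT

A 7-joint arm with a two-finger parallel gripper is mounted at the origin on a cart in front of the work surface, level with it; the furniture and walls round the work are solid. World frame = base frame: x ahead of the robot, y to its left, z up, the work surface at z = 0. Lengths are in m, angles in rad, forces in N, time in s.
With the tool pointing down it reaches from about 0.4 to 0.85 m from the base axis. Payload 4.5 kg.
Tool frame: the origin (TCP) lies where the fingers leave the gripper's body, on its centre line; the fingertips stand 64 mm ahead of it and the grasp point (between the pads) lies 45 mm ahead of it; z points along the fingers, y is the direction in which the jaws open and shut (so a half turn about z gives the same grasp; the last joint's range is limited). The gripper opens to 88 mm and grips with 3 to 60 N. Pads are 18 mm wide; open, the fingers measure 123 mm over their backs; the gripper's body (75 mm by 187 mm) begins 45 mm behind the grasp point.
Start: joints at [1.172, 0.689, -0.195, 1.565, 0.157, 0.902, -0.215], TCP at [0.262, -0.567, 0.303] pointing down, gripper open.
Joint ranges: [-3.01, 3.01], [-0.46, 2.08], [-1.47, 1.51], [0.13, 2.56], [-1, 4.14], [0.04, 2.09], [-2.66, 2.66]. Speed limits (rad/s): [2.57, 2.57, 3.14, 3.14, 3.14, 3.14, 3.14].

INTERFACE

Orientations are given as a unit quaternion [x, y, z, w].
In Python, from plant import monitor, snapshot, workorder, finder gives the robot as it stands.
- The arm moves only by the tool carry_out, never from a script. Its argument "motion" is one flat list of numbers, 6 for each row, row after row: the shift along the tool's x, y, z in cm, then the turn, a rotation vector about the tool's x, y, z in rad. In form: [x, y, z, rx, ry, rz, x, y, z, rx, ry, rz, ...]. A call has 1 to 8 rows; each row shifts and turns the commanded pose from where the row before left it, along the tool's axes as they then stand; what a row does not reach is not made up. A row lasts 1/8 s, in which the tool goes at most 62.5 mm and 10.7 degrees, less where a joint would pass 70% of its speed; a pose out of reach is approached as far as the arm can. A call with a gripper value outside its range is refused whole. "hand" is the finger opening in cm, from 0 to 8.81, set as the call begins (left out, the last holds). The fingers move at their own pace and stop on an object; "grip_force" is the grip in N (left out, the last holds). Time passes only in rows, so rows that do not move let the fingers close. It gives the time, the measured TCP pose, the force and the opening at its end, in the units of the state.
- monitor.get_state(): the state, without advancing time (a new reading comes with each control period).
- snapshot(name): name is "scene" or "top" or "wrist"; returns a dict with "frame" (420x560x3 uint8, red, green, blue), "range_z" (420x560 float32, m along the optical axis (not along the pixel's ray), 0 where there is no reading), "fx", "fy", "cx", "cy" (pixels), "D" ([k1, k2, p1, p2, k3] as OpenCV has them; the pictures are not rectified), "rvec" (rotation vector, rad) and "tvec" (3), from world to camera coordinates, as OpenCV has them; the wrist camera has in their place "hand_eye" (4x4, takes a point from camera to tool coordinates, whose origin is the TCP and whose axes are the flange's). Camera axes: x right, y down, z forward; pixel columns grow to the right and rows downward; lengths in m; the calibration is good to about 2 mm. A picture is of the moment at which its call begins: read the wrist's pose just before it.
- workorder.finish_job(): hands the job in, once; it reports no verdict.
Trained networks look in a picture, given as the dict that the camera call returned (one of the last four; its "shot" number tells which), for a name from the list of things; names that differ only in an ending like _2 or _b are one class to them, and where a whole thing is asked for, a point or a joint stands for the part that bears it (a point fixed in the world has none). Each returns a list of dicts, best first, with "p" (0 to 1); they miss things now and then, are a little off and sometimes report something else, mostly with a low value. They report only what shows in the picture. A call takes as long as a camera call. They do not tell look-alikes from the thing itself.
- finder.masks_of(picture, thing): "pixels" (420x560 bool, what is visible of it) and "extent" ([left, top, right, bottom] in pixels, round what is visible of it).
The state is a dict: "clock": time; "q": joint angles; "qd": joint speeds; "joint_torque": joint torques, N m; "tool_pos": TCP position; "eef_rot": TCP orientation; "contact_force": force on the tool from outside, world axes, zero at the start; "moment": the same for the moment, N m; "opening": opening from 0.0 (shut) to 1.0 (fully open).
Only numpy, scipy, OpenCV 4.12 (cv2) and the standard library are available. Lean on these libraries where they do the work, as an engineer would, in place of code of your own. Each camera call takes 0.05 s, during which the arm holds its last target. There are 200 camera calls.

TASK

Put the four steel driver discs back on their storage rail in order of flange size, one centred on each round mark and standing hub up: the smallest on the mark next to the upright post, the largest at the far end. Leave the spray bottle and the blue pull tab where they are.

Things in the scene. Friction and masses are not known exactly. Their poses are not given: they have to be found in the camera images.
- disc_a: the smallest of four loose bare-steel driver discs: a round flange 32 mm across and 12 mm thick with an upright round hub 24 mm across on it, 40 mm high in all (flange, hub and bore alike in all four but for the flange diameter). Stands hub up on the black bench mat, which is 4 mm thick. Origin at the centre of its underside, z up; take it by the hub, 14 to 40 mm above its underside
- disc_b: the second smallest of four loose bare-steel driver discs: a round flange 42 mm across and 12 mm thick with an upright round hub 24 mm across on it, 40 mm high in all (flange, hub and bore alike in all four but for the flange diameter). Stands hub up on the black bench mat, which is 4 mm thick. Origin at the centre of its underside, z up; take it by the hub, 14 to 40 mm above its underside
- disc_c: the second largest of four loose bare-steel driver discs: a round flange 52 mm across and 12 mm thick with an upright round hub 24 mm across on it, 40 mm high in all (flange, hub and bore alike in all four but for the flange diameter). Stands hub up on the black bench mat, which is 4 mm thick. Origin at the centre of its underside, z up; take it by the hub, 14 to 40 mm above its underside
- disc_d: the largest of four loose bare-steel driver discs: a round flange 62 mm across and 12 mm thick with an upright round hub 24 mm across on it, 40 mm high in all (flange, hub and bore alike in all four but for the flange diameter). Stands hub up on the black bench mat, which is 4 mm thick. Origin at the centre of its underside, z up; take it by the hub, 14 to 40 mm above its underside
- rail: storage rail fixed to the bench: flat dark wooden strip 84 x 376 mm on six short feet, its top 18 mm above the bench, with four black round marks 68 mm across in a row, flush with its top. Origin at the middle of the strip, at the bench's height; its y axis runs along the row, x across it. The mark centres lie at x = 0, y = -120, -40, +40 and +120 mm; the top at z = 18 mm
- post: slim upright steel post, 18 mm across and 50 mm high, fixed on the rail's top at one end (x = 0, y = +173 or -173 mm in the rail's frame; which end changes). Origin at the centre of its foot, on the rail's top. It marks the small end of the row
- end_screw: flat steel screw head, 18 mm across and 6 mm high, fixed on the rail's top at the other end, opposite the post. Origin at the centre of its underside
- spray_bottle: bystander: small clear atomiser bottle, 38 mm across and 120 mm high, standing loose on the bench behind the discs. Origin at the centre of its underside
- pull_tab: bystander: blue plastic pull tab, a round 30 mm foot with a thin stem, 26 mm high, standing loose on the mat. Origin at the centre of its underside
Things that resemble listed ones, but are neither listed nor needed, are in the scene too. Leave any yellow look-alike of the disc_b alone. Leave any purple or yellow look-alike of the disc_c alone.

How it is judged:
By the outcome, as a careful person would: the job done as asked, in the order asked, and still so for the second after the job is handed in, with the robot touching nothing.
It also fails if it takes over 102 s, if anything falls off the work surface, if the arm or the gripper's body presses on something with over 40 N, if the wrist force passes 120 N, or if a joint passes its speed limit or range.

## Working session

There is one attempt and no reset: what is moved stays moved. The work goes in short steps, Python scripts to look and compute and a tool call to move; the robot and the scene stay as the last step left them, time stands still between calls to the robot, and variables do not carry over. Pictures are saved under pics/ and viewed, about 12 in all and at most 16, crops included, and the job is handed in when it is done.

Besides the shell and the picture viewer there is one more tool, called after "Request:" as name(argument=value, ...), one argument or row to a line, values as JSON. carry_out: Moves the arm, as the interface text tells. Its arguments: {"type":"object","properties":{"motion":{"type":"array"},"hand":{"type":"number"},"grip_force":{"type":"number"}},"required":["motion"]}

```bash
mkdir -p pics && cat > h.py <<'E'
import numpy as np, cv2, json
from plant import monitor, snapshot, workorder, finder
from scipy.spatial.transform import Rotation as R
def w2c(p,st=None):
    if 'rvec' in p:
        return cv2.Rodrigues(np.array(p['rvec'],float))[0], np.array(p['tvec'],float).ravel()
    T=np.eye(4);T[:3,:3]=R.from_quat(st['eef_rot']).as_matrix();T[:3,3]=st['tool_pos']
    C=np.linalg.inv(T@np.array(p['hand_eye']));return C[:3,:3],C[:3,3]
def K(p): return np.array([[p['fx'],0,p['cx']],[0,p['fy'],p['cy']],[0,0,1.]])
def cloud(p,st=None):
    "world xyz per pixel"
    v,u=np.mgrid[0:420,0:560]
    n=cv2.undistortPoints(np.stack([u,v],-1).reshape(-1,1,2).astype(np.float64),K(p),np.array(p['D'],float)).reshape(420,560,2)
    z=p['range_z'][...,None].astype(float); c=np.concatenate([n*z,z],-1)
    Rm,t=w2c(p,st); w=(c-t)@Rm; w[p['range_z']<=0]=np.nan
    return w
def save(p,name,box=None,s=1):
    f=p['frame'][...,::-1]
    if box: f=f[box[1]:box[3],box[0]:box[2]]
    cv2.imwrite('pics/'+name,cv2.resize(f,None,fx=s,fy=s,interpolation=cv2.INTER_CUBIC))
E
python3 - <<'E'
from h import *
s=monitor.get_state();print({k:np.round(v,3) for k,v in s.items()})
for n in('scene','top'):
    p=snapshot(n);save(p,n+'0.png',s=1.4)
    W=cloud(p)
    for t in('disc_a','rail','post','end_screw','spray_bottle','pull_tab'):
        for d in finder.masks_of(p,t):
            m=d['pixels'];w=W[m];print(n,t,round(d['p'],2),np.round(d['extent']),np.round(np.nanmedian(w,0),3),'zmax',np.round(np.nanpercentile(w[:,2],95),3), p['frame'][m].mean(0).round())
E
```

```text
{'clock': np.float64(0.0), 'q': array([ 1.172,  0.69 , -0.195,  1.566,  0.157,  0.902, -0.215]), 'qd': array([0.   , 0.   , 0.002, 0.001, 0.002, 0.   , 0.001]), 'joint_torque': array([ 1.0000e-03, -5.2757e+01, -1.2670e+00, -1.5343e+01, -5.3000e-02,
        7.0000e-03,  0.0000e+00]), 'tool_pos': array([ 0.262, -0.567,  0.302]), 'eef_rot': array([ 0.977,  0.215, -0.   , -0.001]), 'contact_force': array([0.186, 0.513, 0.738]), 'moment': array([ 0.069,  0.029, -0.021]), 'opening': np.float64(0.998)}
scene disc_a 0.91 [228. 246. 255. 270.] [0.487 0.178 0.016] zmax 0.044 [149. 143. 144.]
scene disc_a 0.79 [233. 194. 254. 217.] [0.608 0.08  0.015] zmax 0.041 [190. 163.  19.]
scene disc_a 0.78 [224. 166. 237. 185.] [0.712 0.041 0.014] zmax 0.041 [195. 166.  29.]
scene disc_a 0.75 [172. 282. 198. 305.] [0.491 0.328 0.016] zmax 0.045 [140. 135. 135.]
scene disc_a 0.75 [252. 170. 270. 189.] [ 0.653 -0.008  0.013] zmax 0.041 [198. 171.  17.]
scene disc_a 0.72 [197. 311. 217. 335.] [0.404 0.321 0.017] zmax 0.045 [137. 132. 133.]
scene disc_a 0.59 [274. 154. 297. 175.] [ 0.66  -0.102  0.012] zmax 
[... 727 characters left out ...]
.]
top disc_a 0.63 [166. 221. 183. 235.] [0.496 0.324 0.018] zmax 0.047 [107. 107. 109.]
top disc_a 0.63 [279. 158. 293. 177.] [ 0.654 -0.012  0.013] zmax 0.042 [167. 145.  57.]
top disc_a 0.53 [172. 251. 184. 262.] [0.406 0.314 0.019] zmax 0.047 [99. 98. 99.]
top disc_a 0.46 [264. 144. 278. 154.] [0.711 0.038 0.016] zmax 0.042 [153. 133.  51.]
top disc_a 0.42 [253. 175. 267. 190.] [0.61  0.074 0.015] zmax 0.043 [159. 138.  52.]
top rail 0.77 [270. 189. 400. 234.] [ 0.506 -0.143  0.019] zmax 0.023 [54. 41. 35.]
top spray_bottle 0.64 [216. 169. 235. 189.] [0.609 0.168 0.079] zmax 0.118 [124. 120. 110.]
top spray_bottle 0.46 [218. 215. 240. 234.] [0.49  0.171 0.017] zmax 0.045 [107. 107. 108.]
```

View pics/scene0.png

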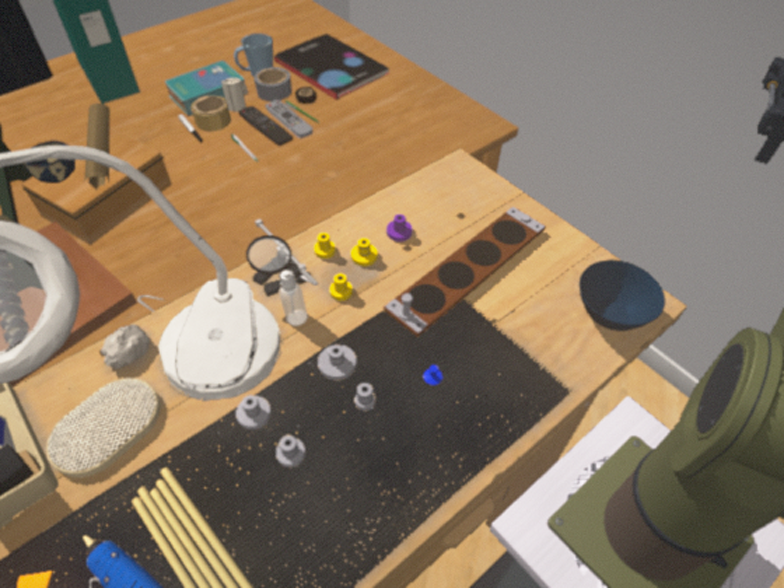

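View pics/top0.png

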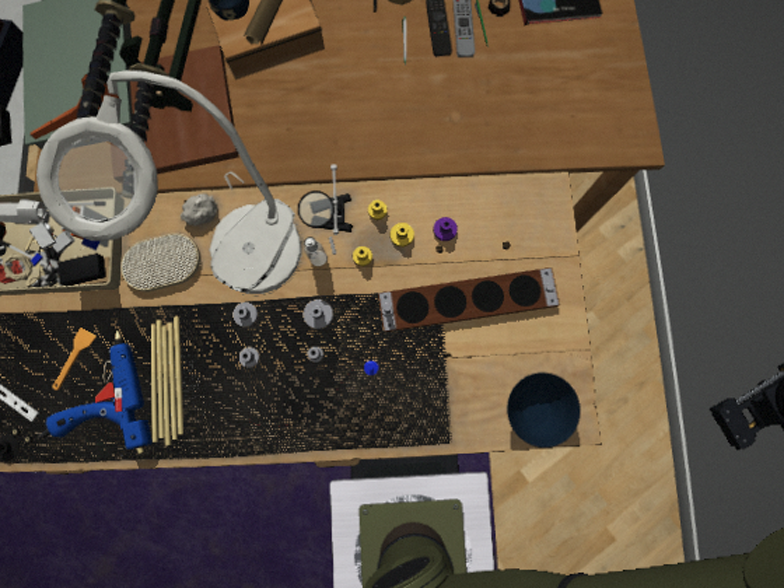

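The scene shows four steel discs on the mat: scene px (1.4x) (365,396), (290,450), (253,410) and (337,360). The rail runs from the post at (405,300) to the far end at (525,218). The yellow and purple look-alikes are at (324,245), (364,252), (340,288) and (399,228), and I'll leave those alone. Next I'll measure and plan the first move.

```bash
cat >> h.py <<'E'
def yaw_of(q): 
    y=R.from_quat(q).as_matrix()[:,1]; return np.degrees(np.arctan2(y[1],y[0]))
def rows(x,y,z,yaw,n,st=None,turn_first=False):
    "print n rows taking the TCP to x,y,z with tool y at yaw deg (mod 180), pointing down"
    st=st or monitor.get_state(); R0=R.from_quat(st['eef_rot']); p0=np.array(st['tool_pos'])
    a=np.radians(yaw); Y=np.array([np.cos(a),np.sin(a),0]); Z=np.array([0,0,-1.]); 
    Rt=R.from_matrix(np.stack([np.cross(Y,Z),Y,Z],1)); Rt2=Rt*R.from_rotvec([0,0,np.pi])
    rel=min([(R0.inv()*q) for q in(Rt,Rt2)],key=lambda q:q.magnitude())
    step=R.from_rotvec(rel.as_rotvec()/n); d=(np.array([x,y,z])-p0)/n; Rc=R0; out=[]
    for i in range(n):
        out+=list(np.round(Rc.inv().apply(d)*100,2))+list(np.round(step.as_rotvec(),3)); Rc=Rc*step
    print('step mm %.1f deg %.1f'%(np.linalg.norm(d)*1000,np.degrees(step.magnitude())))
    for i in range(0,len(out),48): print(json.dumps([float(v) for v in out[i:i+48]]))
def circ(xy):
    A=np.c_[2*xy,np.ones(len(xy))]; s=np.linalg.lstsq(A,(xy**2).sum(1),rcond=None)[0]; return s[:2],np.sqrt(s[2]+s[:2]@s[:2])
E
python3 - <<'E'
from h import *
p=snapshot('top');W=cloud(p)
for d in finder.masks_of(p,'rail')[:1]:
    m=cv2.dilate(d['pixels'].astype(np.uint8),np.ones((9,9)))>0
    r=m&(abs(W[...,2]-.019)<.006); w=W[r][:,:2].astype(np.float32); print('rail',cv2.minAreaRect(w))
    hi=m&(W[...,2]>.035); print('post',hi.sum(),np.nanmean(W[hi],0))
L=(W[...,0]>.52)&(W[...,0]<.72)&(W[...,1]>.2)&(W[...,1]<.4)
print('lamp z pct',np.nanpercentile(W[L][:,2],[50,75,90,97]))
L&=(W[...,2]>.01);print('x,y min',np.nanpercentile(W[L][:,:2],2,axis=0))
print('yaw',yaw_of(monitor.get_state()['eef_rot']))
rows(.46,-.12,.36,8,12)
E
```

```text
rail ((0.5067122578620911, -0.14560756087303162), (0.08497447520494461, 0.37716999650001526), 5.372744560241699)
post 35 [0.48969687 0.02723322 0.0675209 ]
lamp z pct [0.04716785 0.055354   0.05921754 0.06777533]
x,y min [0.54772349 0.2144319 ]
yaw -65.19923612774319
step mm 41.0 deg 6.1
[3.06, -2.69, -0.48, 0.0, 0.0, -0.106, 3.33, -2.35, -0.48, 0.0, 0.0, -0.106, 3.56, -1.99, -0.48, 0.0, 0.0, -0.106, 3.75, -1.6, -0.48, 0.0, 0.0, -0.106, 3.9, -1.19, -0.48, 0.0, 0.0, -0.106, 4.0, -0.77, -0.48, 0.0, 0.0, -0.106, 4.06, -0.34, -0.48, 0.0, 0.0, -0.106, 4.08, 0.1, -0.48, 0.0, 0.0, -0.106]
[4.04, 0.53, -0.48, 0.0, 0.0, -0.106, 3.96, 0.96, -0.48, 0.0, 0.0, -0.106, 3.84, 1.37, -0.48, 0.0, 0.0, -0.106, 3.67, 1.77, -0.48, 0.0, 0.0, -0.106]
```

Request:
carry_out(
  motion=[3.06,-2.69,-0.48,0,0,-0.106,3.33,-2.35,-0.48,0,0,-0.106,3.56,-1.99,-0.48,0,0,-0.106,3.75,-1.6,-0.48,0,0,-0.106,3.9,-1.19,-0.48,0,0,-0.106,4.0,-0.77,-0.48,0,0,-0.106,4.06,-0.34,-0.48,0,0,-0.106,4.08,0.1,-0.48,0,0,-0.106],
)

```text
clock: 1.8
tool_pos: [0.395, -0.2682, 0.3415]
eef_rot: [0.801, 0.599, 0.0, 0.0]
contact_force: [0.7, 0.3, 0.1]
opening: 0.999
```

Request:
carry_out(
  motion=[4.04,0.53,-0.48,0,0,-0.106,3.96,0.96,-0.48,0,0,-0.106,3.84,1.37,-0.48,0,0,-0.106,3.67,1.77,-0.48,0,0,-0.106,0,0,0,0,0,0],
)

```text
clock: 2.42
tool_pos: [0.4626, -0.1173, 0.3611]
eef_rot: [0.656, 0.755, 0.002, 0.001]
contact_force: [-0.3, 0.2, 0.2]
opening: 1.002
```

```bash
python3 - <<'E'
from h import *
s=monitor.get_state();print(s['clock'],s['tool_pos'],yaw_of(s['eef_rot']),np.round(s['q'],2))
p=snapshot('wrist');save(p,'w1.png',s=1.4);W=cloud(p,s)
print(np.round(p['hand_eye'],3))
for d in finder.masks_of(p,'rail')[:1]:
    m=cv2.dilate(d['pixels'].astype(np.uint8),np.ones((9,9)))>0
    r=m&(abs(W[...,2]-.019)<.005); w=W[r][:,:2].astype(np.float32); print('rail',d['p'],d['extent'],cv2.minAreaRect(w))
    hi=m&(W[...,2]>.035); print('post',hi.sum(),np.nanmean(W[hi],0))
g=p['frame'].max(2)
dk=((g<45)&(abs(W[...,2]-.018)<.006)).astype(np.uint8)
n,l,st,c=cv2.connectedComponentsWithStats(dk)
for i in range(1,n):
    if st[i,4]>300:
        w=W[l==i];print(st[i],np.round(c[i]),np.nanmean(w,0),cv2.minEnclosingCircle(w[:,:2].astype(np.float32)))
rows(.36,.24,.38,-60,12)
E
```

```text
2.425 [ 0.46258042 -0.11728733  0.36110641] 8.040868329876075 [ 0.55  0.46 -0.6   1.91  0.33  0.87 -0.07]
[[ 0.    -0.955 -0.297  0.076]
 [ 1.     0.     0.     0.   ]
 [-0.    -0.297  0.955 -0.083]
 [ 0.     0.     0.     1.   ]]
rail 0.89 [271.2, 47.5, 352.3, 318.3] ((0.5071854591369629, -0.14747774600982666), (0.08439605683088303, 0.3747459650039673), 5.465920448303223)
post 132 [0.49166549 0.02336855 0.0678133 ]
[ 288   80   52   54 1403] [315. 108.] [ 0.4968534  -0.02859912  0.01946247] ((0.4956238567829132, -0.028446586802601814), 0.03200289234519005)
[ 285  147   49   48 1276] [310. 171.] [ 0.50395591 -0.10763554  0.01962336] ((0.5029718279838562, -0.10783612728118896), 0.03207065910100937)
[ 282  207   46   43 1056] [305. 228.] [ 0.51139165 -0.18713128  0.01962528] ((0.5108941197395325, -0.18761271238327026), 0.03190366551280022)
[280 261  43  39 928] [301. 280.] [ 0.51833186 -0.26683738  0.01961461] ((0.5185042023658752, -0.26687368750572205), 0.032096173614263535)
step mm 31.3 deg 5.6
[3.09, -0.43, -0.17, -0.0, 0.0, 0.098, 3.04, -0.73, -0.17, -0.0, 0.0, 0.098, 2.95, -1.03, -0.17, -0.0, 0.0, 0.098, 2.83, -1.31, -0.17, -0.0, 0.0, 0.098, 2.69, -1.59, -0.17, -0.0, 0.0, 0.098, 2.52, -1.84, -0.17, -0.0, 0.0, 0.098, 2.33, -2.08, -0.17, -0.0, 0.0, 0.098, 2.11, -2.3, -0.16, -0.0, 0.0, 0.098]
[1.88, -2.5, -0.16, -0.0, 0.0, 0.098, 1.62, -2.67, -0.16, -0.0, 0.0, 0.098, 1.35, -2.82, -0.16, -0.0, 0.0, 0.098, 1.07, -2.93, -0.16, -0.0, 0.0, 0.098]
```

```bash
python3 -c "
from h import *
rows(.44,.24,.36,-60,12)"
```

```text
step mm 30.1 deg 5.6
[3.0, 0.23, -0.0, -0.0, 0.0, 0.098, 3.01, -0.07, 0.0, -0.0, 0.0, 0.098, 2.99, -0.36, 0.0, -0.0, 0.0, 0.098, 2.94, -0.66, 0.0, -0.0, 0.0, 0.098, 2.86, -0.94, 0.0, -0.0, 0.0, 0.098, 2.76, -1.22, 0.0, -0.0, 0.0, 0.098, 2.62, -1.48, 0.0, -0.0, 0.0, 0.098, 2.46, -1.73, 0.0, -0.0, 0.0, 0.098]
[2.28, -1.97, 0.0, -0.0, 0.0, 0.098, 2.08, -2.18, 0.0, -0.0, 0.0, 0.098, 1.85, -2.38, 0.0, -0.0, 0.0, 0.098, 1.61, -2.55, 0.0, -0.0, 0.0, 0.098]
```

View pics/w1.png

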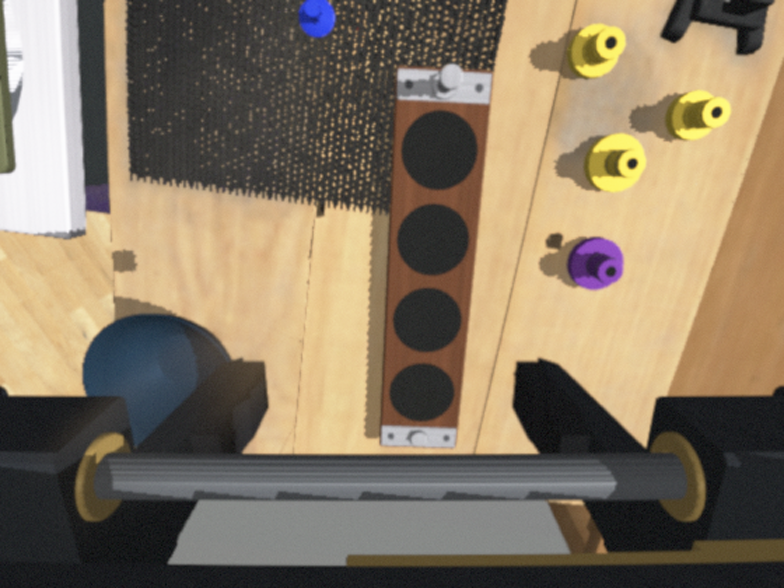

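The wrist view confirms it: post at (452,78), marks at (440,150), (433,240), (427,320) and (422,390), screw at the far end. The marks are 80 mm apart and 64 mm across, which matches. Next I go above the discs.

Request:
carry_out(
  motion=[3.0,0.23,0,0,0,0.098,3.01,-0.07,0,0,0,0.098,2.99,-0.36,0,0,0,0.098,2.94,-0.66,0,0,0,0.098,2.86,-0.94,0,0,0,0.098,2.76,-1.22,0,0,0,0.098,2.62,-1.48,0,0,0,0.098,2.46,-1.73,0,0,0,0.098],
)

```text
clock: 3.52
tool_pos: [0.4469, 0.1189, 0.3601]
eef_rot: [0.897, 0.441, -0.0, 0.001]
contact_force: [-0.2, -0.1, 0.2]
opening: 0.998
```

Request:
carry_out(
  motion=[2.28,-1.97,0,0,0,0.098,2.08,-2.18,0,0,0,0.098,1.85,-2.38,0,0,0,0.098,1.61,-2.55,0,0,0,0.098,0,0,0,0,0,0],
)

```text
clock: 4.15
tool_pos: [0.4392, 0.241, 0.3601]
eef_rot: [0.965, 0.262, 0.0, -0.0]
contact_force: [-0.2, -0.1, 0.6]
opening: 0.996
```

```bash
python3 - <<'E'
from h import *
s=monitor.get_state();print(s['clock'],s['tool_pos'],yaw_of(s['eef_rot']),np.round(s['q'],2))
p=snapshot('wrist');save(p,'w2.png',s=1.4);W=cloud(p,s)
for d in finder.masks_of(p,'disc_a'):
    m=d['pixels']; w=W[m]; w=w[~np.isnan(w[:,0])]
    top=w[(w[:,2]>.038)&(w[:,2]<.055)][:,:2].astype(np.float32); fl=w[(w[:,2]>.010)&(w[:,2]<.024)][:,:2].astype(np.float32)
    if len(top)>20 and len(fl)>20: print(round(d['p'],2),np.round(d['extent']),p['frame'][m].mean(0).round(),'hub',np.round(cv2.minEnclosingCircle(top)[0],4),np.round(cv2.minEnclosingCircle(top)[1],4),'med',top.mean(0).round(4),'flange c,r',np.round(cv2.minEnclosingCircle(fl)[0],4),np.round(cv2.minEnclosingCircle(fl)[1],4),'ztop',np.percentile(w[:,2],95).round(4))
E
```

```text
4.15 [0.43921596 0.2409831  0.36014879] -59.605429363386 [-0.41  0.46 -0.27  1.85  0.16  0.85 -1.81]
0.95 [320. 141. 369. 188.] [167. 167. 170.] hub [0.4927 0.1705] 0.0121 med [0.4926 0.1713] flange c,r [0.4925 0.1702] 0.0312 ztop 0.0456
0.93 [293. 201. 321. 232.] [157. 157. 159.] hub [0.4086 0.1784] 0.0121 med [0.4091 0.1789] flange c,r [0.4087 0.1785] 0.0157 ztop 0.0462
0.93 [200. 147. 232. 182.] [168. 167. 170.] hub [0.4091 0.3164] 0.0121 med [0.4099 0.3163] flange c,r [0.4094 0.3168] 0.0211 ztop 0.0459
0.93 [442. 107. 484. 140.] [194. 178.  74.] hub [0.6134 0.073 ] 0.0123 med [0.6141 0.0732] flange c,r [0.6149 0.0728] 0.0215 ztop 0.0418
0.84 [510. 107. 560. 147.] [191. 175.  74.] hub [ 0.6586 -0.0147] 0.0128 med [ 0.6578 -0.014 ] flange c,r [ 0.6578 -0.014 ] 0.0262 ztop 0.0414
0.58 [224.  78. 268. 122.] [173. 172. 176.] hub [0.5   0.325] 0.0123 med [0.5001 0.3245] flange c,r [0.5001 0.3245] 0.0259 ztop 0.0457
0.57 [514.  47. 560.  81.] [179. 162.  69.] hub [0.7163 0.0364] 0.0122 med [0.7157 0.0373] flange c,r [0.7167 0.0359] 0.0215 ztop 0.0416
```

View pics/w2.png

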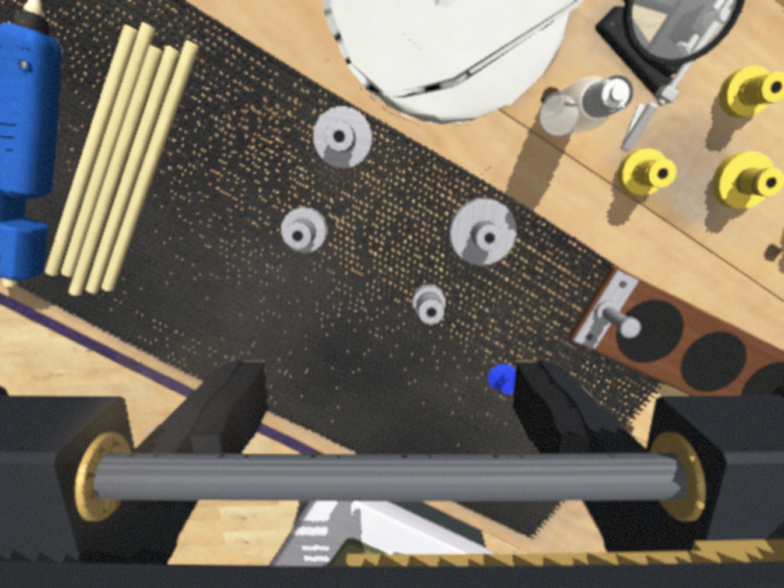

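Flange radii come out at 15.7, 21.1, 25.9 and 31.2 mm, so a, b, c and d are clear: a (306,215), b (216,165), c (244,98) and d (345,165) in raw wrist px. All four are bare steel with tops at 0.045. I'll start with a.

```bash
python3 -c "
from h import *
rows(.4087,.1784,.12,-60,8)"
```

```text
step mm 31.2 deg 0.0
[-0.71, 0.45, 3.0, 0.0, 0.0, 0.001, -0.71, 0.45, 3.0, 0.0, 0.0, 0.001, -0.71, 0.45, 3.0, 0.0, 0.0, 0.001, -0.71, 0.45, 3.0, 0.0, 0.0, 0.001, -0.71, 0.45, 3.0, 0.0, 0.0, 0.001, -0.71, 0.45, 3.0, 0.0, 0.0, 0.001, -0.71, 0.45, 3.0, 0.0, 0.0, 0.001, -0.71, 0.45, 3.0, 0.0, 0.0, 0.001]
```

Request:
carry_out(
  motion=[-0.71,0.45,3.0,0,0,0,-0.71,0.45,3.0,0,0,0,-0.71,0.45,3.0,0,0,0,-0.71,0.45,3.0,0,0,0,-0.71,0.45,3.0,0,0,0,-0.71,0.45,3.0,0,0,0,-0.71,0.45,3.0,0,0,0,-0.71,0.45,3.0,0,0,0],
)

```text
clock: 5.25
tool_pos: [0.4089, 0.178, 0.1197]
eef_rot: [0.966, 0.26, 0.0, 0.001]
contact_force: [-0.5, 0.1, -0.3]
opening: 0.997
```

```bash
python3 - <<'E'
from h import *
s=monitor.get_state();print(s['clock'],s['tool_pos'],yaw_of(s['eef_rot']),np.round(s['q'],2))
p=snapshot('wrist');save(p,'w3.png',s=1.4);W=cloud(p,s)
for d in finder.masks_of(p,'disc_a'):
    m=d['pixels']; w=W[m]; w=w[~np.isnan(w[:,0])]
    top=w[(w[:,2]>.038)&(w[:,2]<.055)][:,:2].astype(np.float32)
    if len(top)>20:print(round(d['p'],2),np.round(d['extent']),np.round(cv2.minEnclosingCircle(top)[0],4),np.round(cv2.minEnclosingCircle(top)[1],4),np.percentile(w[:,2],95).round(4))
rows(.4087,.1784,.084,-60,3)
E
```

```text
5.25 [0.40892953 0.17804104 0.11973757] -59.84498480609065 [-0.49  0.83 -0.04  2.23  0.36  0.08 -1.92]
0.83 [309.  67. 419. 184.] [0.4928 0.1707] 0.0124 0.0455
0.63 [  3.  90. 109. 165.] [0.4092 0.3164] 0.013 0.0457
0.59 [251. 216. 304. 283.] [0.4085 0.1788] 0.0123 0.0458
step mm 11.5 deg 0.1
[0.07, -0.01, 1.15, 0.001, 0.002, 0.001, 0.07, -0.01, 1.15, 0.001, 0.002, 0.001, 0.06, -0.01, 1.15, 0.001, 0.002, 0.001]
```

View pics/w3.png

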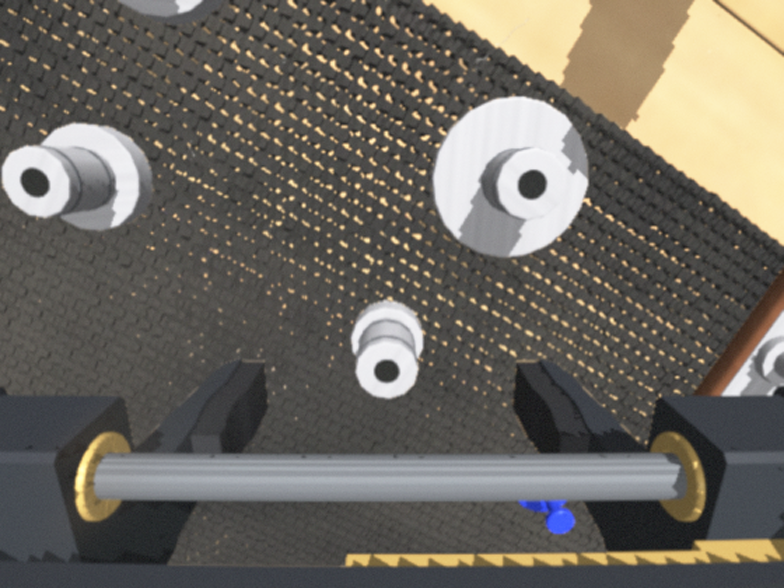

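Disc a is at px (387,350), centred between the fingers. Joint 6 is close to its limit, so I'll descend in small steps and watch it.

Request:
carry_out(
  motion=[0.05,0,0.6,0,0,0,0,0,0.6,0,0,0],
)

```text
clock: 5.6
tool_pos: [0.4097, 0.181, 0.109]
eef_rot: [0.965, 0.261, 0.001, -0.0]
contact_force: [0.7, 1.3, -0.5]
opening: 0.999
```

```bash
python3 -c "
from h import *
s=monitor.get_state();print(s['clock'],s['tool_pos'],R.from_quat(s['eef_rot']).as_matrix().round(4)[:,2],np.round(s['q'],3))"
```

```text
5.6 [0.40973617 0.18095438 0.1090003 ] [ 0.0022  0.0014 -1.    ] [-0.502  0.857 -0.028  2.229  0.375  0.057 -1.936]
```

The reach limit pushes the tool about 2.5 mm outward. Tilting 0.12 rad about the jaw axis, tips toward the base, frees joint 6 without affecting the grip.

```bash
cat >> h.py <<'E'
def grows(g,yaw,n,tilt=0.,near=None):
    "rows taking the GRASP POINT to g, tool y at yaw, tilt = rotation about tool y from straight down"
    st=monitor.get_state(); R0=R.from_quat(st['eef_rot']); p0=np.array(st['tool_pos'])
    a=np.radians(yaw); Y=np.array([np.cos(a),np.sin(a),0]); Z=np.array([0,0,-1.])
    B=R.from_matrix(np.stack([np.cross(Y,Z),Y,Z],1))
    c=[B*R.from_rotvec([0,tilt,0]), B*R.from_rotvec([0,0,np.pi])*R.from_rotvec([0,-tilt,0])]
    Rt=min(c,key=lambda q:(R0.inv()*q).magnitude()); pt=np.array(g)-Rt.apply([0,0,.045])
    step=R.from_rotvec((R0.inv()*Rt).as_rotvec()/n); d=(pt-p0)/n; Rc=R0; out=[]
    for i in range(n):
        out+=list(np.round(Rc.inv().apply(d)*100,2))+list(np.round(step.as_rotvec(),3)); Rc=Rc*step
    print('now',p0.round(4),'yaw',yaw_of(st['eef_rot']).round(1),'q',np.round(st['q'],2),'to',pt.round(4),'step mm %.1f deg %.1f'%(np.linalg.norm(d)*1000,np.degrees(step.magnitude())))
    for i in range(0,len(out),48): print(json.dumps([float(v)+0. for v in out[i:i+48]]))
E
python3 -c "
from h import *
grows((.4086,.1786,.060),-60,3,-.12)"
```

```text
now [0.4097 0.181  0.109 ] yaw -59.7 q [-0.5   0.86 -0.03  2.23  0.37  0.06 -1.94] to [0.4133 0.1813 0.1047] step mm 1.9 deg 2.3
[0.11, 0.05, 0.14, 0.0, -0.041, 0.002, 0.11, 0.05, 0.14, 0.0, -0.041, 0.002, 0.12, 0.05, 0.14, 0.0, -0.041, 0.002]
```

Request:
carry_out(
  motion=[0.11,0.05,0.14,0,-0.041,0,0.11,0.05,0.14,0,-0.041,0,0.12,0.05,0.14,0,-0.041,0,0,0,0,0,0,0],
)

```text
clock: 6.1
tool_pos: [0.4134, 0.1817, 0.1044]
eef_rot: [0.964, 0.261, -0.058, 0.015]
contact_force: [-0.4, -0.2, -0.9]
opening: 1.001
```

```bash
python3 -c "
from h import *
grows((.4086,.1786,.039),-60,3,-.12)"
```

```text
now [0.4134 0.1817 0.1044] yaw -59.7 q [-0.44  0.88 -0.13  2.12  0.35  0.28 -1.92] to [0.4133 0.1813 0.0837] step mm 6.9 deg 0.1
[0.07, 0.01, 0.69, 0.0, 0.0, 0.002, 0.07, 0.01, 0.69, 0.0, 0.0, 0.002, 0.07, 0.01, 0.69, 0.0, 0.0, 0.002]
```

Request:
carry_out(
  motion=[0.07,0.01,0.69,0,0,0,0.07,0.01,0.69,0,0,0,0.07,0.01,0.69,0,0,0,0,0,0,0,0,0],
)

```text
clock: 6.6
tool_pos: [0.4116, 0.1805, 0.0825]
eef_rot: [0.963, 0.261, -0.06, 0.016]
contact_force: [0.3, -0.3, 0.4]
opening: 1.0
```

Request:
carry_out(
  motion=[0,0,0,0,0,0,0,0,0,0,0,0,0,0,0,0,0,0,0,0,0,0,0,0,0,0,0,0,0,0,0,0,0,0,0,0],
  hand=1.5,
  grip_force=25,
)

```text
clock: 7.35
tool_pos: [0.412, 0.1806, 0.0832]
eef_rot: [0.963, 0.261, -0.059, 0.016]
contact_force: [0.0, -0.0, 0.4]
opening: 0.343
```

```bash
python3 -c "
from h import *
grows((.41,.1786,.115),-60,3,-.12)"
```

```text
now [0.412  0.1806 0.0832] yaw -59.7 q [-0.45  0.92 -0.1   2.13  0.36  0.23 -1.92] to [0.4147 0.1813 0.1597] step mm 25.5 deg 0.1
[-0.23, 0.02, -2.54, 0.0, 0.001, 0.002, -0.22, 0.02, -2.54, 0.0, 0.001, 0.002, -0.22, 0.02, -2.54, 0.0, 0.001, 0.002]
```

Request:
carry_out(
  motion=[0,0,0,0,0,0,0,0,0,0,0,0,0,0,0,0,0,0,0,0,0,0,0,0],
)

```text
clock: 7.85
tool_pos: [0.412, 0.1806, 0.0832]
eef_rot: [0.963, 0.261, -0.059, 0.016]
contact_force: [0.6, -0.8, 0.3]
opening: 0.263
```

Gripped: opening 0.263, about 23 mm. Lift and carry a to the mark by the post.

Request:
carry_out(
  motion=[-0.23,0.02,-2.5,0,0,0,-0.35,0.02,-4,0,0,0,-0.35,0.02,-4,0,0,0,0,0,0,0,0,0],
)

```text
clock: 8.35
tool_pos: [0.4167, 0.1824, 0.1904]
eef_rot: [0.964, 0.261, -0.057, 0.015]
contact_force: [-0.1, 0.7, -2.0]
opening: 0.264
```

```bash
python3 -c "
from h import *
print(monitor.get_state()['opening'])
grows((.4965,-.0293,.14),5.3,8,-.12)"
```

```text
0.26442849434054055
now [0.4167 0.1824 0.1904] yaw -59.7 q [-0.38  0.71 -0.22  2.08  0.3   0.5  -1.87] to [ 0.496  -0.0239  0.1847] step mm 27.6 deg 8.1
[-0.43, 2.73, 0.12, -0.017, 0.0, -0.141, -0.81, 2.64, 0.17, -0.017, 0.0, -0.141, -1.17, 2.49, 0.21, -0.017, 0.0, -0.141, -1.51, 2.3, 0.25, -0.017, 0.0, -0.141, -1.82, 2.06, 0.29, -0.017, 0.0, -0.141, -2.09, 1.78, 0.32, -0.017, 0.0, -0.141, -2.32, 1.46, 0.35, -0.017, 0.0, -0.141, -2.5, 1.12, 0.37, -0.017, 0.0, -0.141]
```

Request:
carry_out(
  motion=[-0.43,2.73,0.12,-0.017,0,-0.141,-0.81,2.64,0.17,-0.017,0,-0.141,-1.17,2.49,0.21,-0.017,0,-0.141,-1.51,2.3,0.25,-0.017,0,-0.141,-1.82,2.06,0.29,-0.017,0,-0.141,-2.09,1.78,0.32,-0.017,0,-0.141,-2.32,1.46,0.35,-0.017,0,-0.141,-2.5,1.12,0.37,-0.017,0,-0.141],
)

```text
clock: 9.35
tool_pos: [0.4944, -0.0251, 0.1816]
eef_rot: [0.67, 0.74, -0.043, 0.043]
contact_force: [0.9, 0.7, -1.3]
opening: 0.266
```

```bash
python3 -c "
from h import *
grows((.4965,-.0293,.0535),5.3,6,-.122)
p=snapshot('wrist');save(p,'w4.png',s=1.4)"
```

```text
now [ 0.4944 -0.0251  0.1816] yaw 5.7 q [ 0.15  0.75 -0.42  2.06  0.84  0.55 -0.83] to [ 0.496  -0.0238  0.0982] step mm 13.9 deg 0.1
[0.18, 0.04, 1.38, -0.001, 0.0, 0.001, 0.19, 0.04, 1.38, -0.001, 0.0, 0.001, 0.19, 0.03, 1.38, -0.001, 0.0, 0.001, 0.19, 0.03, 1.38, -0.001, 0.0, 0.001, 0.19, 0.03, 1.38, -0.001, 0.0, 0.001, 0.19, 0.03, 1.38, -0.001, 0.0, 0.001]
```

View pics/w4.png

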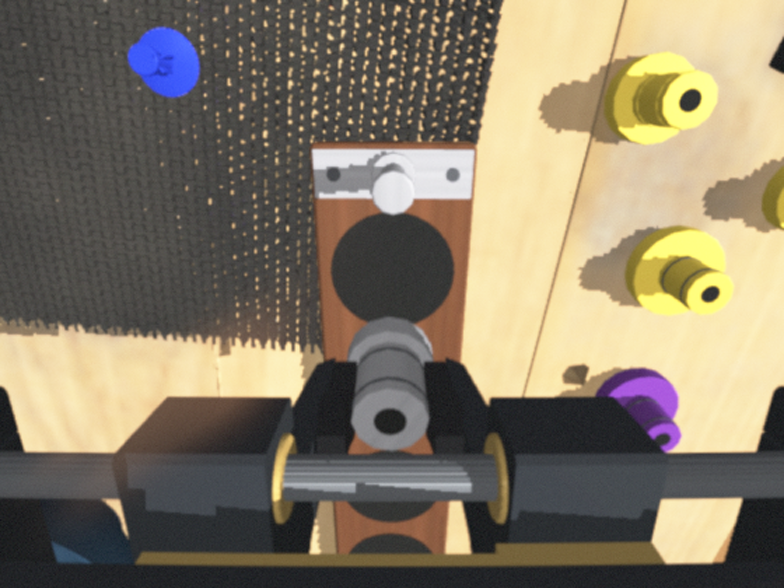

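Disc a is held in line with the first mark (disc at px x=390, mark at 392). Lowering.

Request:
carry_out(
  motion=[0.18,0.04,1.38,0,0,0,0.19,0.04,1.38,0,0,0,0.19,0.03,1.38,0,0,0,0.19,0.03,1.38,0,0,0,0.19,0.03,1.38,0,0,0,0.16,0.03,1.0,0,0,0,0,0,0,0,0,0],
)

```text
clock: 10.28
tool_pos: [0.4964, -0.0226, 0.1027]
eef_rot: [0.672, 0.738, -0.042, 0.044]
contact_force: [-0.5, -0.2, -1.1]
opening: 0.266
```

```bash
python3 -c "
from h import *
grows((.4965,-.0293,.0525),5.3,2,-.122);print(monitor.get_state()['contact_force'])
s=monitor.get_state();p=snapshot('top');save(p,'t5.png',s=1.4);W=cloud(p)
m=(abs(W[...,0]-.497)<.03)&(abs(W[...,1]+.03)<.035)
w=W[m];print(len(w),np.nanpercentile(w[:,2],[5,50,95,99]))"
```

```text
now [ 0.4964 -0.0226  0.1027] yaw 5.4 q [ 0.03  0.89 -0.24  2.09  1.04  0.36 -1.04] to [ 0.496  -0.0238  0.0972] step mm 2.8 deg 0.1
[-0.02, -0.02, 0.28, -0.002, 0.0, 0.001, -0.02, -0.02, 0.28, -0.002, 0.0, 0.001]
[-0.48358977 -0.22501612 -1.14490428]
261 [0.71631126 0.72931551 0.73765644 0.74134042]
```

Request:
carry_out(
  motion=[-0.03,-0.02,0.25,0,0,0,-0.03,-0.02,0.25,0,0,0,0,0,0,0,0,0],
)

```text
clock: 10.7
tool_pos: [0.4964, -0.0242, 0.0985]
eef_rot: [0.672, 0.738, -0.042, 0.044]
contact_force: [-0.3, -0.5, -1.2]
opening: 0.263
```

Request:
carry_out(
  motion=[0,0,0.1,0,0,0,0,0,0,0,0,0,0,0,0,0,0,0],
)

```text
clock: 11.08
tool_pos: [0.4964, -0.0241, 0.0975]
eef_rot: [0.672, 0.738, -0.042, 0.044]
contact_force: [0.3, -0.3, -0.7]
opening: 0.269
```

Request:
carry_out(
  motion=[0,0,0,0,0,0,0,0,0,0,0,0,0,0,0,0,0,0,0,0,0,0,0,0,0,0,0,0,0,0,0,0,0,0,0,0,0,0,0,0,0,0],
  hand=8.8,
)

```text
clock: 11.95
tool_pos: [0.4964, -0.0241, 0.0975]
eef_rot: [0.672, 0.738, -0.042, 0.044]
contact_force: [0.6, 0.1, -0.7]
opening: 1.0
```

Request:
carry_out(
  motion=[-0.12,0,-1,0,0,0,-0.3,0,-2.5,0,0,0,-0.5,0,-4,0,0,0,-0.5,0,-4,0,0,0,-0.5,0,-4,0,0,0,0,0,0,0,0,0],
)

```text
clock: 12.7
tool_pos: [0.498, -0.0242, 0.2567]
eef_rot: [0.672, 0.738, -0.04, 0.046]
contact_force: [-0.2, -0.3, -1.1]
opening: 1.0
```

```bash
cat >> h.py <<'E'
def discs(p,s):
    W=cloud(p,s)
    for d in finder.masks_of(p,'disc_a'):
        m=d['pixels']; w=W[m]; w=w[~np.isnan(w[:,0])]; zt=np.percentile(w[:,2],93)
        top=w[abs(w[:,2]-zt)<.006][:,:2].astype(np.float32); fl=w[abs(w[:,2]-zt+.028)<.006][:,:2].astype(np.float32)
        if len(top)>15 and len(fl)>15: print(round(d['p'],2),np.round(d['extent']),p['frame'][m].mean(0).round(),'hub',np.round(cv2.minEnclosingCircle(top)[0],4),'fl',np.round(cv2.minEnclosingCircle(fl)[0],4),np.round(cv2.minEnclosingCircle(fl)[1],4),'z',zt.round(4))
E
python3 -c "
from h import *
grows((.4091,.3165,.14),-60,12,0)
s=monitor.get_state();p=snapshot('wrist');discs(p,s);save(p,'w5.png',s=1.4)"
```

```text
now [ 0.498  -0.0242  0.2567] yaw 5.4 q [ 0.23  0.64 -0.54  1.99  0.69  0.72 -0.68] to [0.4091 0.3165 0.185 ] step mm 29.9 deg 5.5
[2.95, -0.47, 0.24, 0.006, 0.009, 0.095, 2.89, -0.75, 0.27, 0.006, 0.009, 0.095, 2.8, -1.02, 0.3, 0.006, 0.009, 0.095, 2.69, -1.28, 0.33, 0.006, 0.009, 0.095, 2.55, -1.52, 0.36, 0.006, 0.009, 0.095, 2.39, -1.76, 0.4, 0.006, 0.009, 0.095, 2.21, -1.97, 0.43, 0.006, 0.009, 0.095, 2.01, -2.17, 0.46, 0.006, 0.009, 0.095]
[1.79, -2.35, 0.49, 0.006, 0.009, 0.095, 1.56, -2.5, 0.52, 0.006, 0.009, 0.095, 1.31, -2.64, 0.55, 0.006, 0.009, 0.095, 1.05, -2.75, 0.57, 0.006, 0.009, 0.095]
0.86 [395. 228. 444. 271.] [117.  68. 146.] hub [ 0.666  -0.1089] fl [ 0.666  -0.1088] 0.0267 z 0.0411
0.83 [481.  98. 543. 144.] [190. 177.  83.] hub [0.7166 0.0354] fl [0.7164 0.0352] 0.0214 z 0.0413
0.82 [259. 154. 291. 196.] [161. 161. 165.] hub [ 0.497  -0.0288] fl [ 0.4969 -0.0285] 0.0158 z 0.0598
0.72 [410. 141. 462. 190.] [204. 192.  86.] hub [ 0.6573 -0.0149] fl [ 0.658  -0.0153] 0.0262 z 0.0412
```

Disc a now stands at (0.497,-0.029), within 1 mm of the mark, and its top height is right. Next is b.

Request:
carry_out(
  motion=[2.95,-0.47,0.24,0.006,0.009,0.095,2.89,-0.75,0.27,0.006,0.009,0.095,2.8,-1.02,0.3,0.006,0.009,0.095,2.69,-1.28,0.33,0.006,0.009,0.095,2.55,-1.52,0.36,0.006,0.009,0.095,2.39,-1.76,0.4,0.006,0.009,0.095,2.21,-1.97,0.43,0.006,0.009,0.095,2.01,-2.17,0.46,0.006,0.009,0.095],
)

```text
clock: 13.8
tool_pos: [0.4361, 0.2031, 0.2047]
eef_rot: [0.9, 0.435, -0.018, 0.015]
contact_force: [0.2, 0.1, -0.1]
opening: 1.0
```

Request:
carry_out(
  motion=[1.79,-2.35,0.49,0.006,0.009,0.095,1.56,-2.5,0.52,0.006,0.009,0.095,1.31,-2.64,0.55,0.006,0.009,0.095,1.05,-2.75,0.57,0.006,0.009,0.095,0,0,0,0,0,0],
)

```text
clock: 14.42
tool_pos: [0.4056, 0.3181, 0.1811]
eef_rot: [0.965, 0.261, -0.004, -0.001]
contact_force: [-0.9, -0.8, -0.6]
opening: 1.001
```

```bash
python3 -c "
from h import *
s=monitor.get_state();p=snapshot('wrist');discs(p,s)
grows((.4091,.3165,.0385),-60,8,0)"
```

```text
0.92 [300.  63. 371. 138.] [175. 175. 178.] hub [0.4999 0.325 ] fl [0.4999 0.3249] 0.026 z 0.0455
0.63 [257. 184. 309. 237.] [177. 177. 181.] hub [0.4092 0.3169] fl [0.409  0.3169] 0.021 z 0.0457
0.55 [448. 170. 531. 247.] [153. 153. 157.] hub [0.4931 0.1719] fl [0.4926 0.1714] 0.0311 z 0.0451
now [0.4071 0.315  0.1817] yaw -59.9 q [-0.63  0.75 -0.19  2.    0.3   0.43 -2.09] to [0.4091 0.3165 0.0835] step mm 12.3 deg 0.0
[0.04, 0.0, 1.23, 0.0, 0.001, 0.0, 0.04, 0.0, 1.23, 0.0, 0.001, 0.0, 0.04, 0.0, 1.23, 0.0, 0.001, 0.0, 0.04, 0.0, 1.23, 0.0, 0.001, 0.0, 0.04, 0.0, 1.23, 0.0, 0.001, 0.0, 0.03, 0.0, 1.23, 0.0, 0.001, 0.0, 0.03, 0.0, 1.23, 0.0, 0.001, 0.0, 0.03, 0.0, 1.23, 0.0, 0.001, 0.0]
```

Request:
carry_out(
  motion=[0.04,0,1.23,0,0,0,0.04,0,1.23,0,0,0,0.04,0,1.23,0,0,0,0.04,0,1.23,0,0,0,0.04,0,1.23,0,0,0,0.03,0,1.23,0,0,0,0.03,0,1.23,0,0,0,0.03,0,1.1,0,0,0],
)

```text
clock: 15.52
tool_pos: [0.4095, 0.3179, 0.0846]
eef_rot: [0.966, 0.259, -0.002, -0.001]
contact_force: [-0.1, -0.6, 0.8]
opening: 0.999
```

```bash
python3 -c "
from h import *
snapshot('top')
grows((.4091,.3168,.0385),-60,1,0)"
```

```text
now [0.409  0.3177 0.0835] yaw -60.0 q [-0.69  0.93 -0.1   2.02  0.35  0.22 -2.13] to [0.4091 0.3168 0.0835] step mm 0.9 deg 0.4
[-0.04, 0.08, 0.0, -0.003, 0.005, 0.0]
```

Good. Closing on b.

Request:
carry_out(
  motion=[0,0,0,0,0,0,0,0,0,0,0,0,0,0,0,0,0,0,0,0,0,0,0,0,0,0,0,0,0,0,0,0,0,0,0,0,0,0,0,0,0,0,0,0,0,0,0,0],
  hand=1.5,
)

```text
clock: 16.58
tool_pos: [0.4095, 0.3179, 0.0854]
eef_rot: [0.966, 0.259, -0.002, -0.001]
contact_force: [-0.3, 0.4, 0.2]
opening: 0.264
```

Request:
carry_out(
  motion=[0,0,0,0,0,0,0,0,0,0,0,0],
)

```text
clock: 16.82
tool_pos: [0.4095, 0.3179, 0.0854]
eef_rot: [0.966, 0.259, -0.002, -0.001]
contact_force: [0.3, -0.1, 0.7]
opening: 0.262
```

Request:
carry_out(
  motion=[0,0,-1.5,0,0,0,0,0,-3,0,0,0,0,0,-3,0,0,0,0,0,-3,0,0,0,0,0,0,0,0,0],
)

```text
clock: 17.45
tool_pos: [0.4109, 0.3184, 0.1927]
eef_rot: [0.966, 0.258, -0.0, -0.002]
contact_force: [-0.7, 0.5, -2.6]
opening: 0.263
```

```bash
python3 -c "
from h import *
grows((.5038,-.1075,.14),5.3,16,0)"
```

```text
now [0.4109 0.3184 0.1927] yaw -60.0 q [-0.62  0.73 -0.2   1.98  0.3   0.46 -2.09] to [ 0.5038 -0.1075  0.185 ] step mm 27.3 deg 4.1
[-0.83, 2.6, 0.04, 0.0, 0.0, -0.071, -1.01, 2.53, 0.04, 0.0, 0.0, -0.071, -1.19, 2.45, 0.04, 0.0, 0.0, -0.071, -1.36, 2.36, 0.04, 0.0, 0.0, -0.071, -1.52, 2.26, 0.04, 0.0, 0.0, -0.071, -1.68, 2.14, 0.04, 0.0, 0.0, -0.071, -1.83, 2.02, 0.04, 0.0, 0.0, -0.071, -1.97, 1.88, 0.04, 0.0, 0.0, -0.071]
[-2.1, 1.74, 0.04, 0.0, 0.0, -0.071, -2.22, 1.59, 0.04, 0.0, 0.0, -0.071, -2.32, 1.42, 0.04, 0.0, 0.0, -0.071, -2.42, 1.25, 0.04, 0.0, 0.0, -0.071, -2.5, 1.08, 0.05, 0.0, 0.0, -0.071, -2.57, 0.9, 0.05, 0.0, 0.0, -0.071, -2.63, 0.71, 0.05, 0.0, 0.0, -0.071, -2.67, 0.52, 0.05, 0.0, 0.0, -0.071]
```

Request:
carry_out(
  motion=[-0.83,2.6,0.04,0,0,-0.071,-1.01,2.53,0.04,0,0,-0.071,-1.19,2.45,0.04,0,0,-0.071,-1.36,2.36,0.04,0,0,-0.071,-1.52,2.26,0.04,0,0,-0.071,-1.68,2.14,0.04,0,0,-0.071,-1.83,2.02,0.04,0,0,-0.071,-1.97,1.88,0.04,0,0,-0.071],
)

```text
clock: 18.45
tool_pos: [0.4557, 0.1038, 0.1859]
eef_rot: [0.854, 0.52, -0.003, -0.002]
contact_force: [0.3, 0.5, -1.3]
opening: 0.266
```

Request:
carry_out(
  motion=[-2.1,1.74,0.04,0,0,-0.071,-2.22,1.59,0.04,0,0,-0.071,-2.32,1.42,0.04,0,0,-0.071,-2.42,1.25,0.04,0,0,-0.071,-2.5,1.08,0.05,0,0,-0.071,-2.57,0.9,0.05,0,0,-0.071,-2.63,0.71,0.05,0,0,-0.071,-2.67,0.52,0.05,0,0,-0.071],
)

```text
clock: 19.45
tool_pos: [0.5013, -0.1092, 0.1816]
eef_rot: [0.674, 0.739, -0.002, -0.003]
contact_force: [0.6, 0.8, -1.2]
opening: 0.263
```

```bash
python3 -c "
from h import *
snapshot('top')
grows((.5038,-.1066,.060),5.3,6,0)"
```

```text
now [ 0.5015 -0.1142  0.1811] yaw 5.0 q [ 0.49  0.81 -0.61  1.98  0.8   0.62 -0.57] to [ 0.5038 -0.1066  0.105 ] step mm 12.7 deg 0.1
[0.13, 0.06, 1.27, -0.001, 0.0, -0.001, 0.12, 0.06, 1.27, -0.001, 0.0, -0.001, 0.12, 0.06, 1.27, -0.001, 0.0, -0.001, 0.12, 0.05, 1.27, -0.001, 0.0, -0.001, 0.12, 0.05, 1.27, -0.001, 0.0, -0.001, 0.12, 0.05, 1.27, -0.001, 0.0, -0.001]
```

Request:
carry_out(
  motion=[0.13,0.06,1.27,0,0,0,0.12,0.06,1.27,0,0,0,0.12,0.06,1.27,0,0,0,0.12,0.05,1.27,0,0,0,0.12,0.05,1.27,0,0,0,0.12,0.05,1.1,0,0,0,0,0,0,0,0,0],
)

```text
clock: 20.38
tool_pos: [0.5039, -0.1004, 0.1074]
eef_rot: [0.675, 0.738, -0.002, -0.003]
contact_force: [0.7, -0.6, -2.2]
opening: 0.261
```

```bash
python3 -c "
from h import *
snapshot('top')
grows((.5038,-.1066,.0550),5.3,2,0)"
```

```text
now [ 0.5041 -0.1005  0.1079] yaw 5.1 q [ 0.39  0.92 -0.47  2.02  0.96  0.45 -0.73] to [ 0.5038 -0.1066  0.1   ] step mm 5.0 deg 0.2
[-0.3, -0.04, 0.39, -0.003, -0.001, -0.002, -0.3, -0.04, 0.39, -0.003, -0.001, -0.002]
```

Request:
carry_out(
  motion=[-0.3,-0.04,0.33,0,0,0,-0.3,-0.04,0.33,0,0,0,0,0,0,0,0,0,0,0,0,0,0,0],
)

```text
clock: 20.92
tool_pos: [0.5039, -0.1067, 0.1017]
eef_rot: [0.675, 0.738, -0.001, -0.002]
contact_force: [-0.4, 1.2, -2.0]
opening: 0.262
```

Lower the last 2.2 mm to contact height 0.0994, then release and back off.

Request:
carry_out(
  motion=[0,0,0.21,0,0,0,0,0,0,0,0,0,0,0,0,0,0,0],
)

```text
clock: 21.3
tool_pos: [0.5039, -0.1065, 0.0995]
eef_rot: [0.675, 0.738, -0.001, -0.002]
contact_force: [0.4, 0.1, -2.0]
opening: 0.261
```

Request:
carry_out(
  motion=[0,0,0,0,0,0,0,0,0,0,0,0,0,0,0,0,0,0,0,0,0,0,0,0,0,0,0,0,0,0,0,0,0,0,0,0,0,0,0,0,0,0],
  hand=8.8,
)

```text
clock: 22.18
tool_pos: [0.5039, -0.1066, 0.0995]
eef_rot: [0.675, 0.738, -0.001, -0.002]
contact_force: [-0.0, 0.0, 0.0]
opening: 0.994
```

Request:
carry_out(
  motion=[0,0,-1,0,0,0,0,0,-2.5,0,0,0,0,0,-4,0,0,0,0,0,-4,0,0,0,0,0,-4,0,0,0,0,0,0,0,0,0],
)

```text
clock: 22.92
tool_pos: [0.506, -0.1066, 0.2576]
eef_rot: [0.675, 0.738, 0.001, 0.0]
contact_force: [-0.2, -0.4, -0.9]
opening: 1.0
```

```bash
python3 -c "
from h import *
s=monitor.get_state();p=snapshot('wrist');discs(p,s)
grows((.492,.320,.14),-60,16,0)"
```

```text
0.94 [490.  39. 553.  89.] [182. 170.  79.] hub [0.7166 0.0352] fl [0.7165 0.0349] 0.0214 z 0.0415
0.85 [400. 182. 456. 232.] [115.  67. 143.] hub [ 0.6659 -0.1102] fl [ 0.6659 -0.1098] 0.0263 z 0.0413
0.77 [395.   0. 442.  33.] [184. 169.  72.] hub [0.6136 0.0671] fl [0.614  0.0702] 0.0209 z 0.041
0.69 [254. 175. 296. 217.] [161. 161. 165.] hub [ 0.5041 -0.1073] fl [ 0.504  -0.1077] 0.021 z 0.0595
0.59 [260.  92. 292. 129.] [171. 171. 175.] hub [ 0.4969 -0.0288] fl [ 0.4971 -0.0287] 0.0159 z 0.0598
0.59 [415.  85. 472. 139.] [203. 191.  86.] hub [ 0.6573 -0.0159] fl [ 0.6578 -0.0153] 0.0258 z 0.0414
now [ 0.5043 -0.1071  0.2547] yaw 5.1 q [ 0.55  0.7  -0.72  1.92  0.66  0.77 -0.46] to [0.492 0.32  0.185] step mm 27.1 deg 4.1
[2.67, 0.16, 0.44, 0.0, 0.0, 0.071, 2.67, -0.03, 0.44, 0.0, 0.0, 0.071, 2.66, -0.22, 0.44, 0.0, 0.0, 0.071, 2.64, -0.41, 0.44, 0.0, 0.0, 0.071, 2.6, -0.59, 0.44, 0.0, 0.0, 0.071, 2.55, -0.78, 0.44, 0.0, 0.0, 0.071, 2.49, -0.95, 0.44, 0.0, 0.0, 0.071, 2.42, -1.13, 0.44, 0.0, 0.0, 0.071]
[2.33, -1.3, 0.44, 0.0, 0.0, 0.071, 2.23, -1.46, 0.44, 0.0, 0.0, 0.071, 2.13, -1.62, 0.44, 0.0, 0.0, 0.071, 2.01, -1.76, 0.44, 0.0, 0.0, 0.071, 1.88, -1.9, 0.44, 0.0, 0.0, 0.071, 1.74, -2.03, 0.44, 0.0, 0.0, 0.071, 1.59, -2.15, 0.44, 0.0, 0.0, 0.071, 1.43, -2.25, 0.44, 0.0, 0.0, 0.071]
```

Disc b is at (0.504,-0.1075), on its mark. Next is c.

Request:
carry_out(
  motion=[2.67,0.16,0.44,0,0,0.071,2.67,-0.03,0.44,0,0,0.071,2.66,-0.22,0.44,0,0,0.071,2.64,-0.41,0.44,0,0,0.071,2.6,-0.59,0.44,0,0,0.071,2.55,-0.78,0.44,0,0,0.071,2.49,-0.95,0.44,0,0,0.071,2.42,-1.13,0.44,0,0,0.071],
)

```text
clock: 24.02
tool_pos: [0.4973, 0.1071, 0.218]
eef_rot: [0.855, 0.518, -0.003, -0.002]
contact_force: [1.1, -0.0, -0.8]
opening: 1.003
```

Request:
carry_out(
  motion=[2.33,-1.3,0.44,0,0,0.071,2.23,-1.46,0.44,0,0,0.071,2.13,-1.62,0.44,0,0,0.071,2.01,-1.76,0.44,0,0,0.071,1.88,-1.9,0.44,0,0,0.071,1.74,-2.03,0.44,0,0,0.071,1.59,-2.15,0.44,0,0,0.071,1.43,-2.25,0.44,0,0,0.071],
)

```text
clock: 25.02
tool_pos: [0.4912, 0.3204, 0.1828]
eef_rot: [0.966, 0.258, -0.004, -0.0]
contact_force: [-0.0, -0.8, -0.0]
opening: 0.996
```

Request:
carry_out(
  motion=[0,0,0,0,0,0],
)

```text
clock: 25.15
tool_pos: [0.4905, 0.3222, 0.1831]
eef_rot: [0.965, 0.261, -0.003, -0.001]
contact_force: [0.7, -0.5, -0.7]
opening: 0.997
```

```bash
python3 -c "
from h import *
s=monitor.get_state();p=snapshot('wrist');discs(p,s);save(p,'w6.png',s=1.4)
W=cloud(p,s);m=(W[...,2]>.03)&(W[...,0]>.53)&(W[...,1]>.2);print('lamp',np.nanmax(W[m][:,2]),np.nanpercentile(W[m],[1,50,99],axis=0).round(3))
grows((.5000,.3249,.039),-60,8,0)"
```

```text
0.97 [247. 168. 313. 235.] [173. 173. 177.] hub [0.5    0.3247] fl [0.5001 0.3246] 0.026 z 0.0455
0.69 [407. 254. 463. 315.] [169. 169. 173.] hub [0.4988 0.1706] fl [0.5011 0.1706] 0.0304 z 0.0442
lamp 0.22170562711014077 [[0.531 0.233 0.03 ]
 [0.598 0.293 0.055]
 [0.679 0.382 0.219]]
now [0.4917 0.3188 0.1836] yaw -59.9 q [-0.5   0.81 -0.27  1.78  0.34  0.61 -2.02] to [0.5    0.3249 0.084 ] step mm 12.5 deg 0.0
[0.14, -0.01, 1.24, 0.0, 0.001, 0.0, 0.14, -0.01, 1.24, 0.0, 0.001, 0.0, 0.13, -0.01, 1.24, 0.0, 0.001, 0.0, 0.13, -0.01, 1.24, 0.0, 0.001, 0.0, 0.13, -0.01, 1.24, 0.0, 0.001, 0.0, 0.13, -0.01, 1.24, 0.0, 0.001, 0.0, 0.13, -0.01, 1.24, 0.0, 0.001, 0.0, 0.13, -0.01, 1.24, 0.0, 0.001, 0.0]
```

View pics/w6.png

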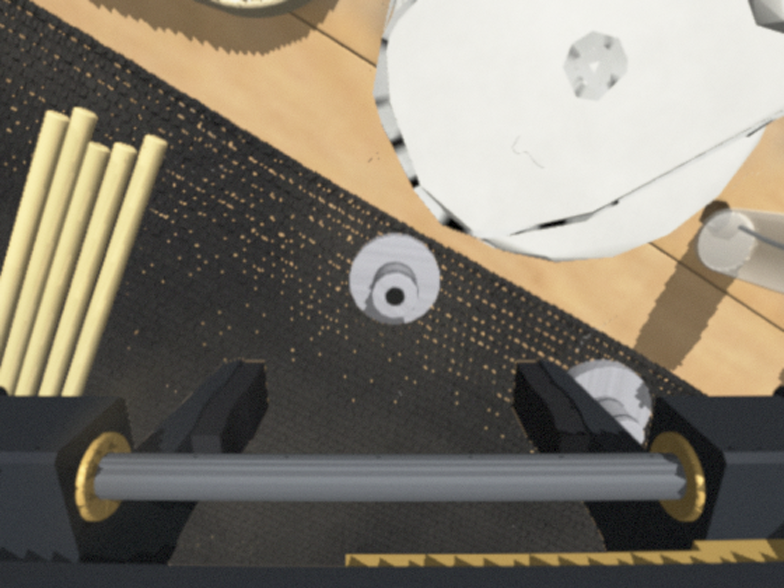

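Disc c is at px (395,278), centred in the jaw line. The lamp base top is at 0.055–0.06, below the gripper body at 0.084. Descending.

Request:
carry_out(
  motion=[0.14,-0.01,1.24,0,0,0,0.14,-0.01,1.24,0,0,0,0.13,-0.01,1.24,0,0,0,0.13,-0.01,1.24,0,0,0,0.13,-0.01,1.24,0,0,0,0.13,-0.01,1.24,0,0,0,0.13,-0.01,1.24,0,0,0,0.13,-0.01,1.2,0,0,0],
)

```text
clock: 26.25
tool_pos: [0.5005, 0.3265, 0.0849]
eef_rot: [0.966, 0.259, -0.002, -0.001]
contact_force: [-0.2, 0.0, -0.1]
opening: 1.002
```

```bash
python3 -c "
from h import *
snapshot('top')
grows((.5000,.3247,.039),-60,1,0);print(monitor.get_state()['contact_force'])"
```

```text
now [0.5    0.3262 0.0836] yaw -60.0 q [-0.54  0.98 -0.2   1.77  0.39  0.44 -2.06] to [0.5    0.3247 0.084 ] step mm 1.5 deg 0.4
[-0.07, 0.13, -0.04, -0.003, 0.006, 0.0]
[ 0.90640249  0.42587063 -1.08704926]
```

Request:
carry_out(
  motion=[-0.07,0.13,0,0,0,0,0,0,0,0,0,0,0,0,0,0,0,0,0,0,0,0,0,0,0,0,0,0,0,0,0,0,0,0,0,0,0,0,0,0,0,0,0,0,0,0,0,0],
  hand=1.5,
)

```text
clock: 27.3
tool_pos: [0.5004, 0.325, 0.0858]
eef_rot: [0.966, 0.259, -0.002, -0.001]
contact_force: [-0.4, 0.0, 0.7]
opening: 0.266
```

Request:
carry_out(
  motion=[0,0,0,0,0,0,0,0,0,0,0,0],
)

```text
clock: 27.55
tool_pos: [0.5004, 0.325, 0.0858]
eef_rot: [0.966, 0.259, -0.002, -0.001]
contact_force: [-0.6, 0.3, 0.6]
opening: 0.266
```

Request:
carry_out(
  motion=[0,0,-1.5,0,0,0,0,0,-3,0,0,0,0,0,-3,0,0,0,0,0,-3,0,0,0,0,0,0,0,0,0],
)

```text
clock: 28.18
tool_pos: [0.5022, 0.3255, 0.1934]
eef_rot: [0.966, 0.258, 0.0, -0.002]
contact_force: [0.6, -0.2, -2.4]
opening: 0.261
```

```bash
python3 -c "
from h import *
grows((.5112,-.1871,.14),5.3,16,0)"
```

```text
now [0.5022 0.3255 0.1934] yaw -60.0 q [-0.49  0.81 -0.28  1.74  0.34  0.64 -2.01] to [ 0.5112 -0.1871  0.185 ] step mm 32.0 deg 4.1
[-1.55, 2.8, 0.04, 0.0, 0.0, -0.071, -1.75, 2.69, 0.04, 0.0, 0.0, -0.071, -1.93, 2.56, 0.04, 0.0, 0.0, -0.071, -2.11, 2.41, 0.04, 0.0, 0.0, -0.071, -2.28, 2.25, 0.04, 0.0, 0.0, -0.071, -2.43, 2.09, 0.04, 0.0, 0.0, -0.071, -2.57, 1.91, 0.04, 0.0, 0.0, -0.071, -2.7, 1.72, 0.05, 0.0, 0.0, -0.071]
[-2.82, 1.52, 0.05, 0.0, 0.0, -0.071, -2.92, 1.32, 0.05, 0.0, 0.0, -0.071, -3.01, 1.11, 0.05, 0.0, 0.0, -0.071, -3.08, 0.89, 0.05, 0.0, 0.0, -0.071, -3.13, 0.67, 0.05, 0.0, 0.0, -0.071, -3.17, 0.44, 0.05, 0.0, 0.0, -0.071, -3.2, 0.22, 0.05, 0.0, 0.0, -0.071, -3.2, -0.01, 0.05, 0.0, 0.0, -0.071]
```

Request:
carry_out(
  motion=[-1.55,2.8,0.04,0,0,-0.071,-1.75,2.69,0.04,0,0,-0.071,-1.93,2.56,0.04,0,0,-0.071,-2.11,2.41,0.04,0,0,-0.071,-2.28,2.25,0.04,0,0,-0.071,-2.43,2.09,0.04,0,0,-0.071,-2.57,1.91,0.04,0,0,-0.071,-2.7,1.72,0.05,0,0,-0.071],
)

```text
clock: 29.18
tool_pos: [0.5048, 0.0672, 0.1862]
eef_rot: [0.854, 0.52, -0.003, -0.002]
contact_force: [0.4, -0.2, -2.5]
opening: 0.267
```

Request:
carry_out(
  motion=[-2.82,1.52,0.05,0,0,-0.071,-2.92,1.32,0.05,0,0,-0.071,-3.01,1.11,0.05,0,0,-0.071,-3.08,0.89,0.05,0,0,-0.071,-3.13,0.67,0.05,0,0,-0.071,-3.17,0.44,0.05,0,0,-0.071,-3.2,0.22,0.05,0,0,-0.071,-3.2,0,0.05,0,0,-0.071],
)

```text
clock: 30.18
tool_pos: [0.5085, -0.1888, 0.1818]
eef_rot: [0.674, 0.738, -0.002, -0.003]
contact_force: [0.1, 0.1, -1.8]
opening: 0.262
```

Request:
carry_out(
  motion=[0,0,0,0,0,0,0,0,0,0,0,0],
)

```text
clock: 30.42
tool_pos: [0.5089, -0.1869, 0.1822]
eef_rot: [0.675, 0.738, -0.001, -0.003]
contact_force: [-0.1, 0.0, -2.6]
opening: 0.263
```

```bash
python3 -c "
from h import *
grows((.5112,-.1867,.0595),5.3,6,0)"
```

```text
now [ 0.5089 -0.1869  0.1822] yaw 5.1 q [ 0.65  0.84 -0.66  1.9   0.79  0.69 -0.41] to [ 0.5112 -0.1867  0.1045] step mm 13.0 deg 0.1
[0.0, 0.05, 1.3, -0.001, 0.0, -0.001, 0.0, 0.04, 1.3, -0.001, 0.0, -0.001, 0.0, 0.04, 1.3, -0.001, 0.0, -0.001, 0.0, 0.04, 1.3, -0.001, 0.0, -0.001, 0.0, 0.04, 1.3, -0.001, 0.0, -0.001, 0.0, 0.04, 1.3, -0.001, 0.0, -0.001]
```

Request:
carry_out(
  motion=[0,0.05,1.3,0,0,0,0,0.04,1.3,0,0,0,0,0.04,1.3,0,0,0,0,0.04,1.3,0,0,0,0,0.04,1.3,0,0,0,0,0.04,1.1,0,0,0,0,0,0,0,0,0,0,0,0,0,0,0],
)

```text
clock: 31.42
tool_pos: [0.5117, -0.1874, 0.1071]
eef_rot: [0.675, 0.738, -0.001, -0.002]
contact_force: [0.4, 0.1, -2.3]
opening: 0.265
```

```bash
python3 -c "
from h import *
grows((.5112,-.1867,.0550),5.3,2,0)"
```

```text
now [ 0.5117 -0.1874  0.1071] yaw 5.1 q [ 0.58  0.95 -0.54  1.92  0.93  0.55 -0.53] to [ 0.5112 -0.1867  0.1   ] step mm 3.6 deg 0.2
[0.04, -0.02, 0.35, -0.002, -0.001, -0.002, 0.04, -0.02, 0.35, -0.002, -0.001, -0.002]
```

Request:
carry_out(
  motion=[0.04,-0.03,0.3,0,0,0,0.04,-0.03,0.3,0,0,0,0,0,0.1,0,0,0,0,0,0,0,0,0,0,0,0,0,0,0],
)

```text
clock: 32.05
tool_pos: [0.5108, -0.1867, 0.0999]
eef_rot: [0.675, 0.738, -0.001, -0.002]
contact_force: [-1.0, 0.8, -2.5]
opening: 0.263
```

Seat height is reached. Release, rise, check.

Request:
carry_out(
  motion=[0,0,0,0,0,0,0,0,0,0,0,0,0,0,0,0,0,0,0,0,0,0,0,0,0,0,0,0,0,0,0,0,0,0,0,0,0,0,0,0,0,0],
  hand=8.8,
)

```text
clock: 32.92
tool_pos: [0.5108, -0.1866, 0.0998]
eef_rot: [0.675, 0.738, -0.001, -0.002]
contact_force: [0.5, 0.2, 0.3]
opening: 0.996
```

Request:
carry_out(
  motion=[0,0,-1,0,0,0,0,0,-2.5,0,0,0,0,0,-4,0,0,0,0,0,-4,0,0,0,0,0,-4,0,0,0,0,0,0,0,0,0],
)

```text
clock: 33.67
tool_pos: [0.5131, -0.1867, 0.2583]
eef_rot: [0.675, 0.738, 0.0, 0.001]
contact_force: [0.3, -0.2, -0.4]
opening: 1.001
```

```bash
python3 -c "
from h import *
s=monitor.get_state();p=snapshot('wrist');discs(p,s)
grows((.486,.167,.14),-60,12,0)"
```

```text
0.84 [256.   0. 297.  36.] [123. 123. 126.] hub [ 0.4968 -0.0297] fl [ 0.4969 -0.0293] 0.0159 z 0.0596
0.71 [253.  89. 296. 133.] [151. 150. 154.] hub [ 0.504  -0.1075] fl [ 0.5041 -0.1074] 0.021 z 0.0596
0.71 [422.   1. 489.  53.] [172. 156.  66.] hub [ 0.6584 -0.0161] fl [ 0.658  -0.0157] 0.0264 z 0.0413
0.71 [408. 101. 470. 155.] [ 99.  57. 126.] hub [ 0.6656 -0.1096] fl [ 0.6658 -0.1098] 0.0261 z 0.0412
0.67 [250. 167. 303. 222.] [142. 142. 145.] hub [ 0.5107 -0.187 ] fl [ 0.511  -0.1875] 0.026 z 0.0594
now [ 0.5112 -0.187   0.2552] yaw 5.1 q [ 0.7   0.74 -0.75  1.84  0.67  0.84 -0.3 ] to [0.486 0.167 0.185] step mm 30.1 deg 5.4
[2.96, 0.05, 0.59, 0.0, 0.0, 0.095, 2.95, -0.23, 0.59, 0.0, 0.0, 0.095, 2.91, -0.5, 0.59, 0.0, 0.0, 0.095, 2.85, -0.78, 0.59, 0.0, 0.0, 0.095, 2.77, -1.04, 0.59, 0.0, 0.0, 0.095, 2.66, -1.3, 0.59, 0.0, 0.0, 0.095, 2.52, -1.55, 0.59, 0.0, 0.0, 0.095, 2.36, -1.78, 0.59, 0.0, 0.0, 0.095]
[2.18, -1.99, 0.59, 0.0, 0.0, 0.095, 1.99, -2.19, 0.59, 0.0, 0.0, 0.095, 1.77, -2.37, 0.59, 0.0, 0.0, 0.095, 1.54, -2.53, 0.59, 0.0, 0.0, 0.095]
```

Disc c is on its mark. Next is d.

Request:
carry_out(
  motion=[2.96,0.05,0.59,0,0,0.095,2.95,-0.23,0.59,0,0,0.095,2.91,-0.5,0.59,0,0,0.095,2.85,-0.78,0.59,0,0,0.095,2.77,-1.04,0.59,0,0,0.095,2.66,-1.3,0.59,0,0,0.095,2.52,-1.55,0.59,0,0,0.095,2.36,-1.78,0.59,0,0,0.095],
)

```text
clock: 34.78
tool_pos: [0.4939, 0.0499, 0.2067]
eef_rot: [0.901, 0.433, -0.003, -0.002]
contact_force: [0.1, 0.1, -0.9]
opening: 0.997
```

Request:
carry_out(
  motion=[2.18,-1.99,0.59,0,0,0.095,1.99,-2.19,0.59,0,0,0.095,1.77,-2.37,0.59,0,0,0.095,1.54,-2.53,0.59,0,0,0.095,0,0,0,0,0,0,0,0,0,0,0,0,0,0,0,0,0,0],
)

```text
clock: 35.65
tool_pos: [0.4868, 0.1655, 0.1844]
eef_rot: [0.967, 0.256, -0.003, -0.001]
contact_force: [0.5, 0.3, 0.4]
opening: 1.0
```

```bash
python3 -c "
from h import *
s=monitor.get_state();p=snapshot('wrist');discs(p,s)
grows((.4927,.1706,.039),-60,8,0)"
```

```text
0.77 [435.  98. 509. 156.] [195. 180.  76.] hub [0.6149 0.0726] fl [0.6147 0.0728] 0.0211 z 0.0414
0.73 [238. 162. 316. 238.] [178. 178. 182.] hub [0.4928 0.1707] fl [0.4927 0.1705] 0.031 z 0.0453
now [0.4869 0.1659 0.1846] yaw -60.3 q [-0.25  0.75 -0.27  1.99  0.42  0.46 -1.89] to [0.4927 0.1706 0.084 ] step mm 12.6 deg 0.1
[0.1, -0.01, 1.26, 0.0, 0.001, -0.001, 0.1, -0.01, 1.26, 0.0, 0.001, -0.001, 0.1, -0.01, 1.26, 0.0, 0.001, -0.001, 0.1, -0.01, 1.26, 0.0, 0.001, -0.001, 0.09, -0.01, 1.26, 0.0, 0.001, -0.001, 0.09, -0.01, 1.26, 0.0, 0.001, -0.001, 0.09, -0.01, 1.26, 0.0, 0.001, -0.001, 0.09, -0.01, 1.26, 0.0, 0.001, -0.001]
```

Request:
carry_out(
  motion=[0.1,-0.01,1.26,0,0,0,0.1,-0.01,1.26,0,0,0,0.1,-0.01,1.26,0,0,0,0.1,-0.01,1.26,0,0,0,0.09,-0.01,1.26,0,0,0,0.09,-0.01,1.26,0,0,0,0.09,-0.01,1.26,0,0,0,0.09,-0.01,1.2,0,0,0],
)

```text
clock: 36.75
tool_pos: [0.4925, 0.172, 0.0835]
eef_rot: [0.966, 0.257, -0.002, -0.001]
contact_force: [-0.2, 0.2, 0.8]
opening: 1.002
```

```bash
python3 -c "
from h import *
snapshot('top')
grows((.4927,.1706,.039),-60,1,0)"
```

```text
now [0.492  0.1719 0.0823] yaw -60.2 q [-0.34  0.93 -0.15  2.01  0.49  0.24 -1.96] to [0.4927 0.1706 0.084 ] step mm 2.2 deg 0.4
[-0.01, 0.15, -0.17, -0.004, 0.005, -0.004]
```

Request:
carry_out(
  motion=[0,0.15,-0.1,0,0,0,0,0,0,0,0,0,0,0,0,0,0,0,0,0,0,0,0,0,0,0,0,0,0,0,0,0,0,0,0,0,0,0,0,0,0,0,0,0,0,0,0,0],
  hand=1.5,
)

```text
clock: 37.8
tool_pos: [0.4931, 0.1708, 0.0854]
eef_rot: [0.966, 0.257, -0.002, -0.001]
contact_force: [0.6, 0.5, 0.1]
opening: 0.26
```

Request:
carry_out(
  motion=[0,0,0,0,0,0,0,0,0,0,0,0],
)

```text
clock: 38.05
tool_pos: [0.4931, 0.1707, 0.0853]
eef_rot: [0.966, 0.257, -0.002, -0.001]
contact_force: [-0.4, -0.1, 0.6]
opening: 0.259
```

Request:
carry_out(
  motion=[0,0,-1.5,0,0,0,0,0,-3,0,0,0,0,0,-3,0,0,0,0,0,-3,0,0,0,0,0,0,0,0,0],
)

```text
clock: 38.67
tool_pos: [0.4947, 0.1706, 0.1924]
eef_rot: [0.967, 0.256, -0.0, -0.001]
contact_force: [0.8, 0.4, -3.4]
opening: 0.266
```

```bash
python3 -c "
from h import *
grows((.5186,-.2668,.145),5.3,16,0)"
```

```text
now [0.4947 0.1706 0.1924] yaw -60.3 q [-0.24  0.74 -0.29  1.97  0.42  0.49 -1.88] to [ 0.5186 -0.2668  0.19  ] step mm 27.4 deg 4.1
[-1.23, 2.45, 0.01, 0.0, 0.0, -0.072, -1.4, 2.35, 0.01, 0.0, 0.0, -0.072, -1.56, 2.25, 0.01, 0.0, 0.0, -0.072, -1.72, 2.13, 0.01, 0.0, 0.0, -0.072, -1.87, 2.0, 0.01, 0.0, 0.0, -0.072, -2.0, 1.86, 0.01, 0.0, 0.0, -0.072, -2.13, 1.72, 0.01, 0.0, 0.0, -0.072, -2.25, 1.56, 0.01, 0.0, 0.0, -0.072]
[-2.36, 1.39, 0.01, 0.0, 0.0, -0.072, -2.45, 1.22, 0.01, 0.0, 0.0, -0.072, -2.53, 1.04, 0.01, 0.0, 0.0, -0.072, -2.6, 0.86, 0.01, 0.0, 0.0, -0.072, -2.65, 0.67, 0.01, 0.0, 0.0, -0.072, -2.69, 0.48, 0.01, 0.0, 0.0, -0.072, -2.72, 0.29, 0.01, 0.0, 0.0, -0.072, -2.74, 0.09, 0.01, 0.0, 0.0, -0.072]
```

Request:
carry_out(
  motion=[-1.23,2.45,0.01,0,0,-0.072,-1.4,2.35,0.01,0,0,-0.072,-1.56,2.25,0.01,0,0,-0.072,-1.72,2.13,0.01,0,0,-0.072,-1.87,2.0,0.01,0,0,-0.072,-2.0,1.86,0.01,0,0,-0.072,-2.13,1.72,0.01,0,0,-0.072,-2.25,1.56,0.01,0,0,-0.072],
)

```text
clock: 39.67
tool_pos: [0.5052, -0.0493, 0.1879]
eef_rot: [0.853, 0.522, -0.003, -0.002]
contact_force: [0.4, 0.1, -2.7]
opening: 0.259
```

Request:
carry_out(
  motion=[-2.36,1.39,0.01,0,0,-0.072,-2.45,1.22,0.01,0,0,-0.072,-2.53,1.04,0.01,0,0,-0.072,-2.6,0.86,0.01,0,0,-0.072,-2.65,0.67,0.01,0,0,-0.072,-2.69,0.48,0.01,0,0,-0.072,-2.72,0.29,0.01,0,0,-0.072,-2.74,0.09,0.01,0,0,-0.072],
)

```text
clock: 40.67
tool_pos: [0.5181, -0.2676, 0.1864]
eef_rot: [0.67, 0.743, -0.002, -0.004]
contact_force: [0.7, 0.3, -3.0]
opening: 0.261
```

Request:
carry_out(
  motion=[0,0,0,0,0,0,0,0,0,0,0,0,0,0,0,0,0,0],
)

```text
clock: 41.05
tool_pos: [0.5192, -0.2652, 0.1879]
eef_rot: [0.67, 0.742, -0.001, -0.003]
contact_force: [0.6, 0.3, -3.0]
opening: 0.264
```

```bash
python3 -c "
from h import *
grows((.5186,-.2668,.0600),5.3,6,0)"
```

```text
now [ 0.5192 -0.2652  0.1879] yaw 5.9 q [ 0.79  0.88 -0.72  1.77  0.79  0.8  -0.22] to [ 0.5186 -0.2668  0.105 ] step mm 13.8 deg 0.1
[-0.03, 0.0, 1.38, -0.001, 0.0, 0.002, -0.03, -0.01, 1.38, -0.001, 0.0, 0.002, -0.03, -0.01, 1.38, -0.001, 0.0, 0.002, -0.03, -0.01, 1.38, -0.001, 0.0, 0.002, -0.03, -0.01, 1.38, -0.001, 0.0, 0.002, -0.03, -0.01, 1.38, -0.001, 0.0, 0.002]
```

Request:
carry_out(
  motion=[-0.03,0,1.38,0,0,0,-0.03,-0.01,1.38,0,0,0,-0.03,-0.01,1.38,0,0,0,-0.03,-0.01,1.38,0,0,0,-0.03,-0.01,1.38,0,0,0,-0.03,-0.01,1.1,0,0,0,0,0,0,0,0,0,0,0,0,0,0,0],
)

```text
clock: 42.05
tool_pos: [0.5188, -0.2684, 0.1084]
eef_rot: [0.671, 0.742, -0.001, -0.002]
contact_force: [-0.2, 0.5, -3.6]
opening: 0.26
```

```bash
python3 -c "
from h import *
grows((.5186,-.2668,.0550),5.3,2,0)"
```

```text
now [ 0.5188 -0.2684  0.1084] yaw 5.8 q [ 0.75  0.99 -0.62  1.8   0.91  0.67 -0.32] to [ 0.5186 -0.2668  0.1   ] step mm 4.3 deg 0.3
[0.08, 0.0, 0.42, -0.002, -0.001, 0.004, 0.08, 0.0, 0.42, -0.002, -0.001, 0.004]
```

Request:
carry_out(
  motion=[0.08,0,0.4,0,0,0,0.08,0,0.35,0,0,0,0,0,0.12,0,0,0,0,0,0,0,0,0,0,0,0,0,0,0],
)

```text
clock: 42.68
tool_pos: [0.5184, -0.2669, 0.0995]
eef_rot: [0.671, 0.742, -0.001, -0.002]
contact_force: [0.6, -0.1, -4.1]
opening: 0.262
```

Request:
carry_out(
  motion=[0,0,0.03,0,0,0,0,0,0,0,0,0,0,0,0,0,0,0,0,0,0,0,0,0,0,0,0,0,0,0,0,0,0,0,0,0,0,0,0,0,0,0,0,0,0,0,0,0],
  hand=8.8,
)

```text
clock: 43.68
tool_pos: [0.5183, -0.2668, 0.0991]
eef_rot: [0.671, 0.742, -0.001, -0.002]
contact_force: [-0.6, -0.7, 0.6]
opening: 1.003
```

Request:
carry_out(
  motion=[0,0,-1,0,0,0,0,0,-2.5,0,0,0,0,0,-4,0,0,0,0,0,-4,0,0,0,0,0,-4,0,0,0,-1,0,-4,0,0,0,-2,0,-3,0,0,0,-2,0,0,0,0,0],
)

```text
clock: 44.68
tool_pos: [0.5256, -0.3173, 0.3272]
eef_rot: [0.671, 0.742, -0.0, 0.0]
contact_force: [-0.0, 0.2, -0.1]
opening: 0.999
```

Request:
carry_out(
  motion=[-3,-3,0,0,0,0,-3,-3,0,0,0,0,0,0,0,0,0,0,0,0,0,0,0,0],
)

```text
clock: 45.18
tool_pos: [0.4707, -0.3819, 0.3236]
eef_rot: [0.67, 0.742, -0.001, -0.003]
contact_force: [-1.1, 0.7, 0.1]
opening: 1.001
```

```bash
python3 -c "
from h import *
s=monitor.get_state();print(s['tool_pos'],s['clock']);p=snapshot('wrist');discs(p,s);save(p,'w9.png',s=1.4)
p=snapshot('top');save(p,'t9.png',box=(140,120,440,330),s=2.6);
W=cloud(p)
for t in('spray_bottle','pull_tab'):
  for d in finder.masks_of(p,t)[:2]: print(t,round(d['p'],2),np.round(d['extent']),np.nanmedian(W[d['pixels']],0).round(3))"
```

```text
[ 0.4707314  -0.38194912  0.32358673] 45.175
0.83 [304.  51. 361. 112.] [136. 135. 139.] hub [ 0.5185 -0.2673] fl [ 0.5182 -0.2676] 0.0311 z 0.059
0.81 [311.   1. 367.  32.] [118. 118. 121.] hub [ 0.511  -0.1941] fl [ 0.5079 -0.1983] 0.023 z 0.0475
spray_bottle 0.59 [217. 168. 234. 190.] [0.609 0.169 0.079]
pull_tab 0.53 [263. 259. 270. 268.] [0.375 0.068 0.009]
```

View pics/w9.png

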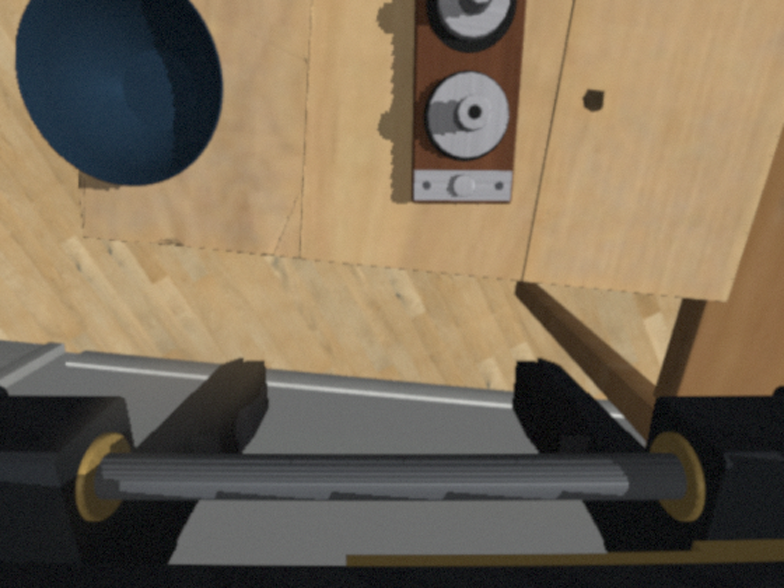

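View pics/t9.png

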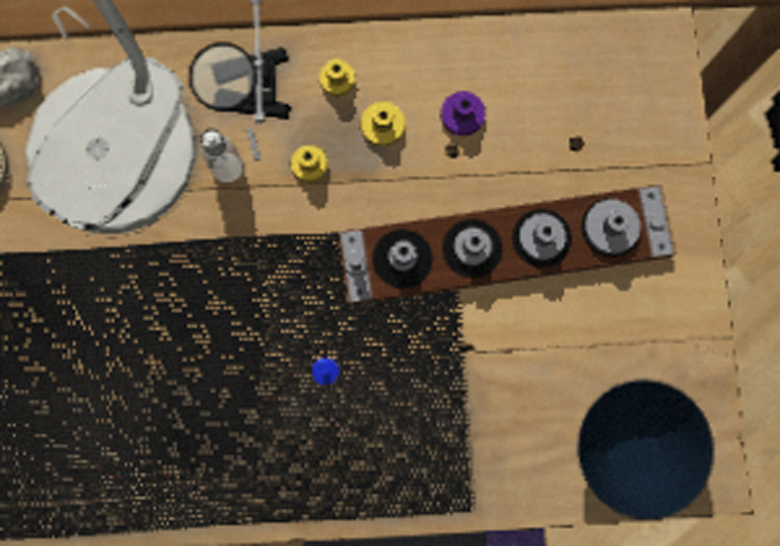

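All four discs stand on their marks in order, rising in size from the post. The top-view crop shows them at (403,255), (474,247), (543,236) and (615,226), with the bottle, tab and look-alikes in place.

```bash
python3 -c "
from h import *
print(workorder.finish_job())"
```

```text
the job is handed in; nothing more can be done
None
```

I put the four steel discs on the rail in order of size, a, b, c and d from the post to the far end, and handed the job in at about 45 s of the 102 s allowed.

- **Placement:** the last wrist-camera reading of each disc put its centre within about 1–2 mm of its mark. Hub tops read 59–60 mm, as they should for discs standing hub up on the rail. The final top view shows all four upright and in order.
- **Bystanders:** the spray bottle measured the same before and after, within 1 mm. The blue pull tab was never approached and looks to be in the same spot in the pictures, but I had no good starting measurement to compare it with. The yellow and purple look-alikes were not touched.
- **Forces and limits:** the wrist force readings I saw stayed under about 5 N. Joint 6 came close to its limit while I was reaching for disc a, so I tilted the tool 0.12 rad for that grasp.
- **Disagreement in the last checks:** the final wrist view cut disc c off at the image edge, so that frame gave a wrong centre and height for it. I relied on its earlier full view, (0.511, -0.187), and the final top view instead.

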